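# Put the screwdriver away with its own kind

## Robot

A 6-joint arm with a two-finger parallel gripper is mounted at the origin on the work surface. World frame = base frame: x ahead of the robot, y to its left, z up, the work surface at z = 0. Lengths are in mm, angles in rad, forces in N, time in s.
With the tool pointing down it reaches from about 350 to 875 mm from the base axis. Payload 4.2 kg.
Tool frame: the origin (TCP) lies at the very end of the fingers, on their centre line; the grasp point (between the pads) lies 19 mm behind it; z points along the fingers, y is the line along which they close (so a half turn about z gives the same grasp; the last joint's range is limited). The gripper opens to 85 mm and grips with 20 to 120 N. Pads are 22 mm wide; open, the fingers measure 114 mm over their backs; the gripper's body (76 mm by 85 mm) begins 54 mm behind the grasp point. The pads swing forward as they close: fully open they stand 13 mm farther back than shut.
Start: joints at [-1.008, 0.385, 0.008, 0, -1.194, -0.259], TCP at [186.983, -596.353, 231.312] pointing down, gripper open.
Joint ranges: [-3.14, 3.14], [-1.21, 2.06], [-1.07, 1.41], [-3.16, 2.05], [-2.99, -0.16], [-3.1, 3.1]. Speed limits (rad/s): [2.79, 2.79, 3.14, 3.14, 3.14, 3.14].

## Interface

Orientations are given as a unit quaternion [x, y, z, w].
In Python, from bench import read_state, get_image, get_calibration, job_done gives the robot as it stands.
- The arm moves only by the shell command python3 -m creep 'ROWS'. ROWS is a JSON object of lists of equal length, an entry for each row: "translation": the shift along the world's x, y, z in cm, a list of three; "delta_rot": the turn, a rotation vector about the world's x, y, z in degrees, a list of three; "hand": the finger opening in cm, from 0 to 8.54. A call has 1 to 8 rows; each row is the pose to reach, as a shift and turn from the pose commanded when the call began; what a row does not reach only later rows make up. A row lasts 1/8 s, in which the tool goes at most 62.5 mm and 10.7 degrees, less where a joint would pass 70% of its speed; a pose out of reach is approached as far as the arm can. A call with a gripper value outside its range is refused whole. The fingers move at their own pace and stop on an object; the grip force is fixed at half the most. Time passes only in rows, so rows that repeat a pose let the fingers close. It gives the time, the measured TCP pose, the force, the opening and the grip force at its end, in the units of the state.
- read_state(): the state, without advancing time (a new reading comes with each control period).
- get_image(name): name is "side" or "top"; returns (picture, depth): 420x560x3 uint8, red, green, blue; 420x560 float32, mm along the optical axis (not along the pixel's ray), 0 where there is no reading.
- get_calibration(name): a dict with "intrinsics" (3x3 intrinsics, pixels), "xyz" and "attitude" of the camera in the world. Camera axes: x right, y down, z forward; pixel columns grow to the right and rows downward; lengths in mm; the calibration is good to about 2 mm. A picture is of the moment at which its call begins. get_calibration takes no time and is no camera call.
- job_done(): hands the job in; it is judged then, once.
The state is a dict: "clock": time; "joints": joint angles; "joint_vel": joint speeds; "joint_efforts": joint torques, N m; "position": TCP position; "ee_rot": TCP orientation; "contact_force": force on the tool from outside, world axes, zero at the start; "wrist_torque": the same for the moment, N m; "gripper_width": finger opening in mm; "grasp_force": force on a finger pad.
Only numpy, scipy, OpenCV 4.12 (cv2) and the standard library are available. Lean on these libraries where they do the work, as an engineer would, in place of code of your own. Each camera call takes 0.05 s, during which the arm holds its last target. There are 200 camera calls.

## Task

Pull the screwdriver straight up out of the tool cup and put it away in the blue two-compartment tray: lay it flat in whichever compartment already holds the other screwdriver, not in the one with the wrench. Lower it into the tray before letting go rather than dropping it, keep the tray's own tools in their compartments, and leave the cup standing where it is and the other things on the bench alone.

Things in the scene. Friction and masses are not known exactly. Their poses are not given: they have to be found in the camera images.
- driver: screwdriver to put away, 165 mm long, 50-95 g; at the start it stands loosely in the cup, blade down, upright but free to lean 0.2 rad. Origin at the blade's end; z runs along it to the handle: steel blade 7 mm thick (z 0 to 75 mm), grey hexagonal handle (z 75 to 165 mm), 26 mm across flats (flats face along its x axis and every 60 degrees from it), 30 mm across corners
- driver_end (a point): the centre of the handle's end face, 165 mm from the blade's end
- cup: loose weighted tool cup, 600 g: upright aluminium tube, outer diameter 42 mm, inner 34 mm, rim 100 mm above the bench, on a dark round foot of diameter 90 mm, 10 mm thick; inner floor 10 mm above the bench. Origin at the centre of its underside, z up. The handle shows about 75 mm above the rim
- tray: fixed blue open tray, 250 (x) by 210 (y) by 35 mm high, walls and floor 5 mm. Origin at the centre of its underside, z up. A 5 mm wall at y = 0, as high as the rim, parts it into two compartments (y > 0 and y < 0), each 240 by 97.5 mm inside. Each holds one tool at the start, lying along x near the outer wall (about 80 mm from the tray's middle line)
- driver2: the other screwdriver, of the same make and size (165 mm, handle 26 mm across flats), lying in one of the tray's compartments. Origin below the middle of its length, on its underside; its x axis runs from handle to blade.
- wrench: flat steel open-end wrench, 160 mm long, up to 38 mm wide, 8 mm thick, lying in the other compartment. Origin at the middle of its length, on its underside; x along its length.
- meter: grey handheld multimeter lying on the bench, 80 (x) by 160 (y) by 42 mm; origin at the centre of its underside. Bystander.
- jar: small closed jar, diameter 48 mm, 60 mm high; origin at the centre of its underside. Bystander.
- termblock: white terminal block with two steel posts, 50 (x) by 90 (y) by 41 mm; origin at the centre of its underside. Bystander.
Not all that is in view belongs to the job. What is shaped like the driver but green or red is not meant.

How it is judged:
By the outcome, as a careful person would: the job done as asked, in the order asked, and still so for the second after the job is handed in, with the robot touching nothing.
It also fails if it takes over 35 s, if anything falls off the work surface, if the arm or the gripper's body presses on something with over 40 N, if the wrist force passes 120 N, or if a joint passes its speed limit or range.

## Working session

There is one attempt and no reset: what is moved stays moved. The work goes in short steps, Python scripts to look and compute and a shell command to move; the robot and the scene stay as the last step left them, time stands still between calls to the robot, and variables do not carry over. Pictures are saved under pics/ and viewed, at most 10 in all, crops included, and the job is handed in when it is done.

```bash
mkdir -p pics; cat > h.py <<'E'
import numpy as np,cv2
from scipy.spatial.transform import Rotation as R
from bench import *
def snap(n,f=None):
    im,d=get_image(n)
    if f: cv2.imwrite('pics/'+f,im[:,:,::-1])
    return im,d
def pts(n,d):
    c=get_calibration(n);K=np.array(c['intrinsics']);v,u=np.mgrid[:420,:560]
    r=np.stack([(u-K[0,2])/K[0,0],(v-K[1,2])/K[1,1],np.ones_like(u)],-1)*d[...,None]
    A=np.array(c['attitude']);M=R.from_quat(A).as_matrix() if A.size==4 else A
    return r@M.T+np.array(c['xyz'])
E
python3 - <<'E'
from h import *
for n in('top','side'):
    im,d=snap(n,n+'0.png');np.savez('pics/'+n+'0.npz',im=im,d=d);print(get_calibration(n))
print(read_state())
E
```

```text
{'intrinsics': array([[395.07326839,   0.        , 270.99116397],
       [  0.        , 395.07326839, 208.54180002],
       [  0.        ,   0.        ,   1.        ]]), 'xyz': array([458.84224934, 102.48053914, 932.45204379]), 'attitude': array([-0.7034045 ,  0.709439  , -0.03227868,  0.02960567])}
{'intrinsics': array([[378.92031665,   0.        , 280.04012756],
       [  0.        , 378.92031665, 206.17581578],
       [  0.        ,   0.        ,   1.        ]]), 'xyz': array([436.15161312, 760.67336445, 872.6746367 ]), 'attitude': array([-0.08369277,  0.93111282, -0.35330295,  0.03466214])}
{'clock': 0.1, 'joints': array([-1.00837379e+00,  3.85493354e-01,  6.76990084e-03, -4.30186610e-04,
       -1.19397434e+00, -2.58619968e-01]), 'joint_vel': array([-0.00303493, -0.00222594,  0.00336777,  0.00067195, -0.00064079,
        0.00037688]), 'joint_efforts': array([-1.08215650e-04, -3.93319559e+01,  1.88929510e+01,  4.19796109e+00,
       -2.61302361e-03,  1.03216567e-05]), 'position': array([ 186.84683393, -595.88297658,  230.32630445]), 'ee_rot': array([-1.51239301e-01,  9.88496702e-01,  9.51528933e-04, -1.96110651e-04]), 'contact_force': array([ 0.34293649, -0.337923  ,  0.50332579]), 'wrist_torque': array([-0.01945997,  0.00752301,  0.0171505 ]), 'grasp_force': 0.0, 'gripper_width': 85.36342211757146}
```

View pics/top0.png

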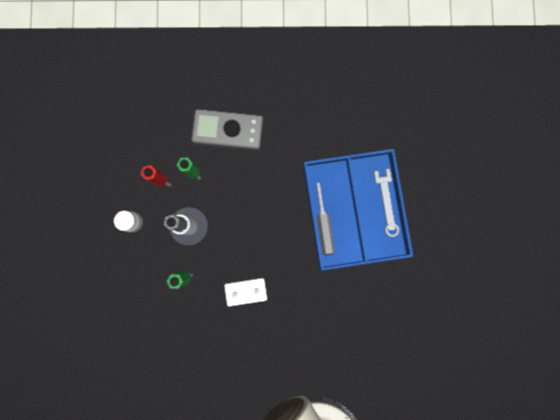

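View pics/side0.png

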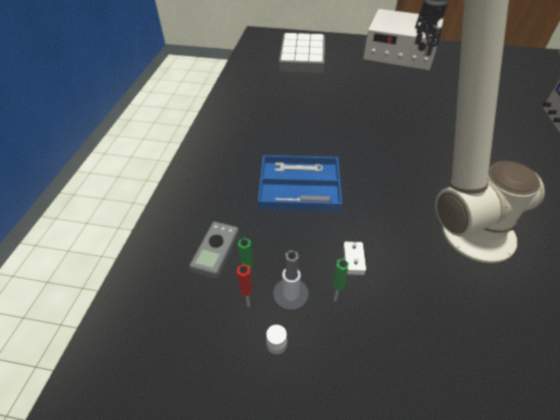

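The top view shows the grey driver standing in the cup at about (172,222), with the cup foot at (188,226). The tray centre is near (358,210). driver2 lies in its left compartment (323,220) with the handle toward the robot, and the wrench is in the right one (387,203).
Candidates shaped like the driver are grey in the cup (172,222), red (150,173), green (185,163) and green (175,282). Only the grey one is in the cup and of the right colour. I'll confirm that in an enlarged crop and measure.

```bash
python3 - <<'E'
from h import *
T=np.load('pics/top0.npz');S=np.load('pics/side0.npz')
a=cv2.resize(T['im'][140:310,100:280],None,fx=2.2,fy=2.2,interpolation=3)
b=cv2.resize(S['im'][220:360,210:390],None,fx=2.2,fy=2.2,interpolation=3)
c=np.zeros((380,800,3),np.uint8);c[:374,:396]=a;c[:308,400:796]=b
cv2.imwrite('pics/crop1.png',c[:,:,::-1])
P=pts('top',T['d']);Q=pts('side',S['d']);
def q(P,n,u,v):print(n,P[v,u].round(0))
for u,v in[(172,222),(150,173),(185,163),(175,282),(205,226),(125,221),(230,130),(245,292),(323,235),(320,195),(345,210)]:q(P,(u,v),u,v)
# tall points cluster per view
for n,X,im in(('top',P,T['im']),('side',Q,S['im'])):
    z=X[...,2];hsv=cv2.cvtColor(im,cv2.COLOR_RGB2HSV)
    m=((z>60)&(z<260)&(X[...,0]<800)&(X[...,0]>200)&(X[...,1]>0)).astype(np.uint8)
    k,l,st,ce=cv2.connectedComponentsWithStats(m)
    for i in range(1,k):
        if st[i,4]>20:
            p=X[l==i];t=p[p[:,2]>np.percentile(p[:,2],95)-12];print(n,ce[i].round(),st[i,4],'max',p[:,2].max().round(),'top mean',t.mean(0).round(1),len(t),'ext',np.percentile(p,3,axis=0).round(),np.percentile(p,97,axis=0).round())
    b=cv2.inRange(hsv,(105,120,60),(125,255,255))
    b[(X[...,2]<25)|(X[...,2]>45)]=0
    k,l,st,ce=cv2.connectedComponentsWithStats(b);i=1+st[1:,4].argmax()
    p=X[l==i][:,:2].astype(np.float32);print(n,'tray',cv2.minAreaRect(p),np.median(X[l==i][:,2]))
    m=((z>12)&(z<34)&(hsv[...,1]<110)&(X[...,0]>350)&(X[...,0]<620)&(X[...,1]<60)&(X[...,1]>-180)).astype(np.uint8)
    k,l,st,ce=cv2.connectedComponentsWithStats(m)
    for i in range(1,k):
        if st[i,4]>40:
            p=X[l==i];print(n,'tool',ce[i].round(),cv2.minAreaRect(p[:,:2].astype(np.float32)),p[:,2].max())
E
```

```text
(172, 222) [501. 289. 178.]
(150, 173) [598. 336. 165.]
(185, 163) [617. 267. 167.]
(175, 282) [387. 283. 171.]
(205, 226) [500. 253.   9.]
(125, 221) [511. 422.  57.]
(230, 130) [720. 192.  39.]
(245, 292) [349. 159.  25.]
(323, 235) [476. -19.  31.]
(320, 195) [570. -16.  17.]
(345, 210) [535. -76.   6.]
top [188. 168.] 297 max 170.0 top mean [614.7 269.7 166. ] 163 ext [603. 256.  82.] [626. 281. 170.]
top [153. 175.] 340 max 171.0 top mean [599.1 339.6 165.6] 174 ext [586. 327.  80.] [612. 352. 170.]
top [123. 220.] 146 max 65.0 top mean [512.3 426.1  61.2] 146 ext [493. 408.  60.] [530. 443.  63.]
top [178. 224.] 440 max 181.0 top mean [501.3 291.2 175.9] 172 ext [482. 273.  66.] [518. 303. 179.]
top [178. 279.] 302 max 172.0 top mean [389.2 285.8 166. ] 171 ext [377. 273.  78.] [401. 298. 170.]
top tray ((536.58251953125, -98.26911163330078), (250.46730041503906, 211.24740600585938), 7.9745354652404785) 33.180336977593754
top tool [324. 228.] ((515.2508544921875, -20.984764099121094), (166.62095642089844, 28.88449478149414), 7.517244815826416) 33.911915126085546
side [245. 267.] 682 max 171.0 top mean [604.7 308.7 164.2] 249 ext [585. 263.  79.] [624. 354. 168.]
side [292. 272.] 548 max 179.0 top mean [499.1 294.  174.1] 131 ext [481. 283.  65.] [516. 313. 178.]
side [341. 274.] 349 max 170.0 top mean [386.5 288.5 164.3] 128 ext [374. 277.  79.] [399. 300. 168.]
side tray ((533.9346313476562, -99.88201904296875), (250.19558715820312, 217.0407257080078), 8.336956024169922) 30.94944606126353
side tool [308. 199.] ((512.42431640625, -16.593708038330078), (164.15988159179688, 25.130552291870117), 11.097310066223145) 33.76733939408382
```

View pics/crop1.png

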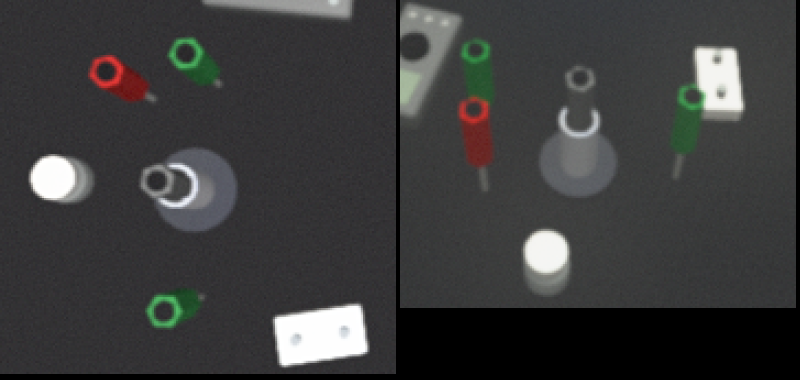

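The crop confirms it: the grey handle stands in the aluminium cup, and the red and green ones stand apart with no cup. Next I measure the cup centre and the driver's lean and yaw.

```bash
python3 - <<'E'
from h import *
for n in('top','side'):
    T=np.load(f'pics/{n}0.npz');X=pts(n,T['d']);im=T['im'];z=X[...,2]
    near=np.hypot(X[...,0]-500,X[...,1]-285)<75
    m=(near&(z>5)&(z<16)).astype(np.uint8);print(n,'foot',cv2.minEnclosingCircle(X[m>0][:,:2].astype(np.float32)),m.sum())
    g=im.astype(int).sum(2)
    m=near&(z>93)&(z<106)&(g>380);p=X[m];print('rim',cv2.minEnclosingCircle(p[:,:2].astype(np.float32)),m.sum(),p[:,2].mean())
    for a,b in((108,125),(125,142),(142,158),(170,185)):
        m=near&(z>a)&(z<b);p=X[m];print(a,b,m.sum(),p.mean(0).round(1),p[:,0].min().round(1),p[:,0].max().round(1),p[:,1].min().round(1),p[:,1].max().round(1))
    m=(near&(z>168)).astype(np.uint8);p=X[m>0][:,:2].astype(np.float32);print('end',cv2.minAreaRect(p),cv2.minEnclosingCircle(p))
E
```

```text
top foot ((500.4803466796875, 290.1460266113281), 69.65601348876953) 718
rim ((500.9172058105469, 292.1592712402344), 20.3702335357666) 79 99.20670509800573
108 125 25 [497.8 283.2 117.1] 487.4 514.5 278.8 293.7
125 142 31 [499.6 283.5 134. ] 486.8 515.8 278.4 295.4
142 158 24 [500.4 282.1 150.8] 488.4 516.1 278.5 290.8
170 185 169 [501.2 291.4 176. ] 487.6 514.6 278.0 305.0
end ((501.23382568359375, 292.296630859375), (26.119173049926758, 27.662311553955078), 79.316162109375) ((501.1663818359375, 291.5147705078125), 14.618481636047363)
side foot ((499.0302429199219, 292.6572265625), 45.300411224365234) 568
rim ((498.7417907714844, 292.4639892578125), 20.97112274169922) 73 97.68289136191105
108 125 46 [497.3 301.4 116.6] 485.7 511.6 294.1 306.2
125 142 47 [499.1 301.1 133.1] 486.1 512.0 293.3 305.4
142 158 51 [497.3 300.6 149.7] 484.9 512.2 292.0 305.9
170 185 113 [499.4 292.8 175.2] 485.2 513.1 278.0 306.0
end ((499.398193359375, 291.8323669433594), (25.635385513305664, 28.3956241607666), 18.664974212646484) ((499.00048828125, 292.07647705078125), 14.759257316589355)
```

Driver axis is at (500, 292), upright, end at z about 176, with flats facing ±x. The cup centre agrees at (500, 292).

The tray centre is (535, -99), turned about 8°, and driver2 lies on its +y side. The plan is a horizontal side grasp pointing +y, lift, turn the tool down, then lay the driver with its handle toward +x beside driver2's blade.

```bash
python3 -m creep '{"translation":[[31.3,68.6,5],[31.3,68.6,5],[31.3,68.6,5],[31.3,68.6,5],[31.3,68.6,5],[31.3,68.6,5],[31.3,68.6,5],[31.3,68.6,5]],"delta_rot":[[0,0,10],[0,0,20],[0,0,30],[0,0,40],[0,0,50],[0,0,60],[0,0,70],[0,0,72.6]],"hand":[8.5,8.5,8.5,8.5,8.5,8.5,8.5,8.5]}'
```

```text
clock: 1.1
position: [394.3, -140.5, 264.5]
ee_rot: [0.708, -0.706, 0.0, -0.0]
contact_force: [1.5, -1.1, -0.0]
gripper_width: 85.4
grasp_force: 0.0
```

```bash
python3 -m creep '{"translation":[[3,5,0],[6,10,0],[9,15,0],[10.5,20,0],[10.5,25,0],[10.5,28,0],[10.5,30,0],[10.5,30,0]],"delta_rot":[[10,0,0],[20,0,0],[30,0,0],[40,0,0],[50,0,0],[60,0,0],[70,0,0],[80,0,0]],"hand":[8.5,8.5,8.5,8.5,8.5,8.5,8.5,8.5]}'; python3 -c "
from bench import read_state as r;print(r()['joints'].round(2))"
```

```text
clock: 2.1
position: [499.1, 158.2, 265.0]
ee_rot: [0.541, -0.54, -0.456, -0.456]
contact_force: [-1.0, 0.2, -1.2]
gripper_width: 85.1
grasp_force: 0.0
[-0.19  0.44 -0.12 -1.33 -1.64  0.59]
```

```bash
python3 -m creep '{"translation":[[0,1,0],[0,2,-3],[0,2,-7],[0,2,-11],[0,2,-12.2],[0,2,-12.2]],"delta_rot":[[8,0,0],[10,0,0],[10,0,0],[10,0,0],[10,0,0],[10,0,0]],"hand":[8.5,8.5,8.5,8.5,8.5,8.5]}'; python3 - <<'E'
from h import *
s=read_state();print(s['joints'].round(2),s['position'],R.from_quat(s['ee_rot']).as_matrix().round(3))
E
```

```text
clock: 2.85
position: [499.1, 177.5, 142.1]
ee_rot: [-0.5, 0.5, 0.5, 0.5]
contact_force: [0.3, -0.0, 0.9]
gripper_width: 85.1
grasp_force: 0.0
[-0.19  0.75 -0.17 -1.42 -1.68  0.93] [499.149876   177.54207249 142.1425987 ] [[-0.001 -1.    -0.   ]
 [ 0.    -0.     1.   ]
 [-1.     0.001  0.   ]]
```

```bash
python3 -m creep '{"translation":[[0.1,5,0],[0.1,9,0],[0.1,12,0],[0.1,12.9,0],[0.1,12.9,0]],"delta_rot":[[0,0,0],[0,0,0],[0,0,0],[0,0,0],[0,0,0]],"hand":[8.5,8.5,8.5,8.5,8.5]}'; python3 - <<'E'
from h import *
a,d=snap('top');b,e=snap('side')
c=np.hstack([cv2.resize(a[150:300,100:260],(400,375)),cv2.resize(b[210:350,215:365],(400,375))])
cv2.imwrite('pics/grasp1.png',c[:,:,::-1])
E
```

```text
clock: 3.48
position: [500.1, 306.6, 143.7]
ee_rot: [0.501, -0.499, -0.5, -0.5]
contact_force: [1.7, -0.2, -0.2]
gripper_width: 85.1
grasp_force: 0.0
```

View pics/grasp1.png

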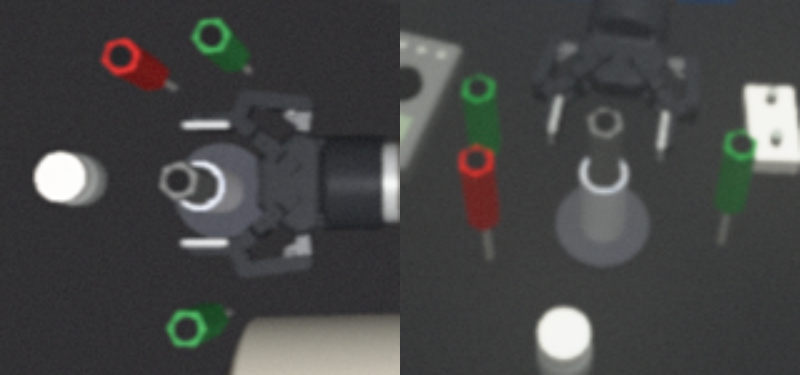

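The open fingers straddle the grey handle, at crop (178,180), centred and clear of the red and green ones. Closing now.

```bash
python3 -m creep '{"translation":[[0,0,0],[0,0,0],[0,0,0],[0,0,0],[0,0,0],[0,0,0]],"delta_rot":[[0,0,0],[0,0,0],[0,0,0],[0,0,0],[0,0,0],[0,0,0]],"hand":[5,2,1.5,1.5,1.5,1.5]}'
```

```text
clock: 4.32
position: [500.1, 306.5, 142.3]
ee_rot: [0.5, -0.5, -0.5, -0.5]
contact_force: [-0.9, -1.2, 0.4]
gripper_width: 27.0
grasp_force: 58.8
```

```bash
python3 -m creep '{"translation":[[0,0,1],[0,0,2.5],[0,0,4.5],[0,0,6.5],[0,0,9],[0,0,11.5],[0,0,13],[0,0,13]],"delta_rot":[[0,0,0],[0,0,0],[0,0,0],[0,0,0],[0,0,0],[0,0,0],[0,0,0],[0,0,0]],"hand":[1.5,1.5,1.5,1.5,1.5,1.5,1.5,1.5]}'; python3 - <<'E'
from h import *
for n in('top','side'):
    im,d=snap(n,n+'lift.png');X=pts(n,d);z=X[...,2]
    near=np.hypot(X[...,0]-500,X[...,1]-292)<75
    m=near&(z>5)&(z<16);print(n,'foot',cv2.minEnclosingCircle(X[m][:,:2].astype(np.float32)))
    m=near&(z>112)&(np.hypot(X[...,0]-500,X[...,1]-292)<25);p=X[m];print(p[:,2].min(),p[:,2].max(),p[p[:,2]>p[:,2].max()-10].mean(0),p[p[:,2]<215].mean(0))
a=cv2.imread('pics/toplift.png')[150:300,100:260];b=cv2.imread('pics/sidelift.png')[180:340,215:375]
cv2.imwrite('pics/lift.png',np.hstack([cv2.resize(a,(400,375)),cv2.resize(b,(400,400))[:375]]))
E
```

```text
clock: 5.32
position: [500.0, 306.6, 274.0]
ee_rot: [0.501, -0.499, -0.499, -0.501]
contact_force: [0.2, -0.7, -0.3]
gripper_width: 27.1
grasp_force: 58.8
top foot ((492.0937194824219, 304.2323303222656), 46.8073616027832)
144.8498516943789 311.8134130096287 [499.63061542 291.90747101 307.92245864] [500.65795428 290.37970318 159.52004275]
side foot ((499.09539794921875, 292.8872375488281), 44.9406623840332)
139.82567986941217 310.0863974781714 [497.31805689 294.31131688 305.56720368] [498.48976751 294.40628388 173.59629261]
```

View pics/lift.png

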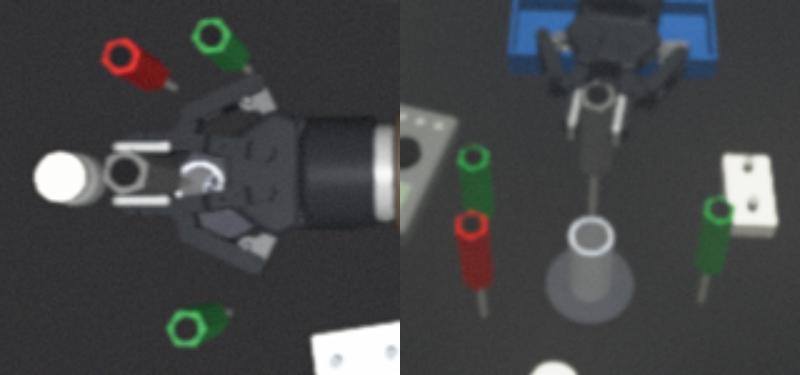

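The driver is out and upright (blade end z about 141), and the cup still stands at its place. In the side crop the cup rim is at (592,237) and the handle end at (598,95). Next I carry it over and turn the tool down.

```bash
python3 -m creep '{"translation":[[0,-3,0],[0,-7,0],[0,-11,0],[1,-15,0],[2,-19,0],[3,-23,0],[4,-26,0],[5,-28,0]],"delta_rot":[[-10,0,0],[-20,0,0],[-30,0,0],[-40,0,0],[-50,0,0],[-60,0,0],[-70,0,0],[-80,0,0]],"hand":[1.5,1.5,1.5,1.5,1.5,1.5,1.5,1.5]}';python3 -m creep '{"translation":[[1,-2,0],[2,-4,-1],[3,-6,-2],[4,-8,-4],[4,-8,-6],[4,-8,-8],[4,-8,-8],[4,-8,-8]],"delta_rot":[[-10,0,0],[-10,0,0],[-10,0,0],[-10,0,0],[-10,0,0],[-10,0,0],[-10,0,0],[-10,0,0]],"hand":[1.5,1.5,1.5,1.5,1.5,1.5,1.5,1.5]}'; python3 - <<'E'
from h import *
s=read_state();print(s['joints'].round(2),R.from_quat(s['ee_rot']).as_matrix().round(3))
E
```

```text
clock: 6.42
position: [550.3, 25.3, 271.6]
ee_rot: [-0.704, 0.705, 0.06, 0.059]
contact_force: [0.0, -1.6, -1.8]
gripper_width: 27.1
grasp_force: 59.0
clock: 7.42
position: [590.3, -53.4, 192.4]
ee_rot: [0.707, -0.707, -0.0, 0.0]
contact_force: [-0.5, 0.4, -0.2]
gripper_width: 27.5
grasp_force: 59.1
[ 0.18  0.36 -0.13  0.   -1.08 -0.18] [[ 0.    -1.    -0.001]
 [-1.    -0.    -0.   ]
 [ 0.     0.001 -1.   ]]
```

```bash
python3 -m creep '{"translation":[[0,0,0],[0,0,0],[0,0,0],[0,0,-1],[0,0,-3],[0,0,-5],[0,0,-7],[0.2,0.2,-9]],"delta_rot":[[0,0,-10.5],[0,0,-21],[0,0,-31.5],[0,0,-42],[0,0,-52.5],[0,0,-63],[0,0,-73.5],[0,0,-82]],"hand":[1.5,1.5,1.5,1.5,1.5,1.5,1.5,1.5]}';python3 - <<'E'
from h import *
for n in('top','side'):
    im,d=snap(n,n+'over.png')
    X=pts(n,d);z=X[...,2]
    m=(z>70)&(z<140)&(X[...,0]>400)&(X[...,0]<580)&(abs(X[...,1]+60)<60)
    p=X[m];print(n,len(p))
    if len(p)>5:
        k=p[:,0]<520
        print(p.min(0),p.max(0),'blade',p[k].mean(0),k.sum(), np.polyfit(p[k][:,0],p[k][:,1],1) if k.sum()>5 else '')
a=cv2.imread('pics/topover.png')[130:290,270:430];b=cv2.imread('pics/sideover.png')[60:220,220:380]
cv2.imwrite('pics/over.png',np.hstack([cv2.resize(a,(400,400)),cv2.resize(b,(400,400))]))
E
```

```text
clock: 8.43
position: [592.8, -51.3, 103.0]
ee_rot: [-0.067, 0.998, 0.0, 0.001]
contact_force: [0.4, 0.1, -1.1]
gripper_width: 27.4
grasp_force: 59.1
top 431
[461.92730454 -69.60122528 109.01052862] [579.95834339 -29.76667723 135.52074474] blade [491.53358224 -62.08627847 121.00614188] 100 [   0.13936575 -130.58922257]
side 226
[458.10451576 -68.00879213 101.94695321] [579.24938708 -22.44233749 131.26521554] blade [491.05012217 -61.19993063 116.67725121] 48 [ 9.50503328e-02 -1.07874408e+02]
```

View pics/over.png

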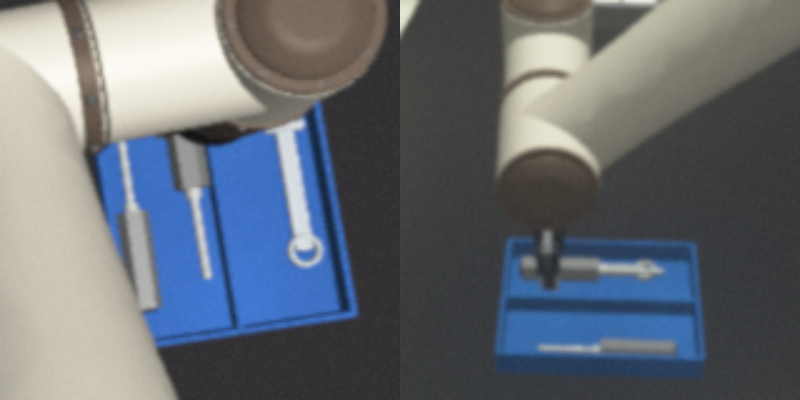

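The top view shows the driver over driver2's compartment. Its blade tip is near crop (208,275), driver2 is at (140,260), the dividing wall at (215,240), and all are parallel. The numbers give tray y of about 39 to 43 mm and a level driver. Lowering.

```bash
python3 -m creep '{"translation":[[0,0,-2],[0,0,-4],[0,0,-5.5],[0,0,-7],[0,0,-8],[0,0,-8.7],[0,0,-9.1],[0,0,-9.1]],"delta_rot":[[0,0,0],[0,0,0],[0,0,0],[0,0,0],[0,0,0],[0,0,0],[0,0,0],[0,0,0]],"hand":[1.5,1.5,1.5,1.5,1.5,1.5,1.5,1.5]}'; python3 -m creep '{"translation":[[0,0,-0.1],[0,0,-0.2],[0,0,-0.3],[0,0,-0.4],[0,0,-0.4]],"delta_rot":[[0,0,0],[0,0,0],[0,0,0],[0,0,0],[0,0,0]],"hand":[1.5,1.5,1.5,1.5,1.5]}'
```

```text
clock: 9.52
position: [592.1, -51.5, 11.3]
ee_rot: [-0.07, 0.998, -0.0, -0.0]
contact_force: [-0.4, -1.0, 0.3]
gripper_width: 26.8
grasp_force: 59.1
clock: 10.15
position: [592.0, -51.5, 7.3]
ee_rot: [-0.07, 0.998, 0.0, -0.0]
contact_force: [0.0, -1.8, -0.3]
gripper_width: 26.9
grasp_force: 59.1
```

```bash
python3 -m creep '{"translation":[[0,0,-0.1],[0,0,-0.2],[0,0,-0.2]],"delta_rot":[[0,0,0],[0,0,0],[0,0,0]],"hand":[1.5,1.5,1.5]}'; python3 -m creep '{"translation":[[0,0,-0.1],[0,0,-0.1],[0,0,-0.1]],"delta_rot":[[0,0,0],[0,0,0],[0,0,0]],"hand":[1.5,1.5,1.5]}'
```

```text
clock: 10.52
position: [592.0, -51.5, 5.3]
ee_rot: [-0.07, 0.998, -0.0, -0.0]
contact_force: [0.8, -0.2, -0.6]
gripper_width: 26.8
grasp_force: 59.1
clock: 10.9
position: [592.2, -51.5, 5.0]
ee_rot: [-0.07, 0.998, -0.0, 0.0]
contact_force: [-2.1, 0.9, 6.1]
gripper_width: 27.0
grasp_force: 62.3
```

Contact at 6 N, so it is down. Opening just enough inside the compartment, then straight up.

```bash
python3 -m creep '{"translation":[[0,0,0],[0,0,0],[0,0,0],[0,0,0]],"delta_rot":[[0,0,0],[0,0,0],[0,0,0],[0,0,0]],"hand":[3.0,3.3,3.6,3.6]}'; python3 -m creep '{"translation":[[0,0,0.5],[0,0,1.5],[0,0,3],[0,0,5],[0,0,8],[0,0,12],[0,0,16],[0,0,20]],"delta_rot":[[0,0,0],[0,0,0],[0,0,0],[0,0,0],[0,0,0],[0,0,0],[0,0,0],[0,0,0]],"hand":[3.6,3.6,3.6,3.6,3.6,3.6,3.6,3.6]}'; python3 -m creep '{"translation":[[0,-5,0],[0,-10,0],[0,-15,0],[0,-20,0],[0,-25,0],[0,-30,0],[0,-30,0],[0,-30,0]],"delta_rot":[[0,0,0],[0,0,0],[0,0,0],[0,0,0],[0,0,0],[0,0,0],[0,0,0],[0,0,0]],"hand":[3.6,3.6,3.6,3.6,3.6,3.6,3.6,3.6]}'; python3 - <<'E'
from h import *
for n in('top','side'):
    im,d=snap(n,n+'end.png');X=pts(n,d);z=X[...,2];hsv=cv2.cvtColor(im,cv2.COLOR_RGB2HSV)
    m=((z>11)&(z<50)&(hsv[...,1]<110)&(X[...,0]>400)&(X[...,0]<660)&(X[...,1]<40)&(X[...,1]>-180)).astype(np.uint8)
    k,l,st,ce=cv2.connectedComponentsWithStats(m)
    for i in range(1,k):
        if st[i,4]>40:
            p=X[l==i];print(n,ce[i].round(),cv2.minAreaRect(p[:,:2].astype(np.float32)),p[:,2].max())
a=cv2.imread('pics/topend.png')[60:360,100:500];b=cv2.imread('pics/sideend.png')[100:400,160:560]
cv2.imwrite('pics/end.png',np.vstack([a,b]))
E
```

```text
clock: 11.4
position: [592.1, -51.5, 4.1]
ee_rot: [-0.07, 0.998, 0.0, 0.0]
contact_force: [0.7, 0.7, -0.1]
gripper_width: 36.1
grasp_force: 0.1
clock: 12.4
position: [591.9, -51.5, 207.2]
ee_rot: [-0.07, 0.998, 0.0, 0.001]
contact_force: [0.5, 0.0, -0.4]
gripper_width: 35.8
grasp_force: 0.0
clock: 13.4
position: [591.8, -351.3, 205.0]
ee_rot: [-0.07, 0.998, 0.0, 0.0]
contact_force: [0.7, 0.3, -0.6]
gripper_width: 36.1
grasp_force: 0.0
top [337. 196.] ((545.0238037109375, -58.363372802734375), (166.376953125, 29.188377380371094), 8.40841293334961) 34.74508386212926
top [384. 196.] ((559.14599609375, -171.27252197265625), (141.26202392578125, 33.712337493896484), 9.14826488494873) 17.32315497123136
top [324. 228.] ((515.8197021484375, -21.027179718017578), (166.67420959472656, 28.8666934967041), 7.471461772918701) 35.51425757667562
side [288. 190.] ((541.5272827148438, -55.79645538330078), (165.9532928466797, 24.566213607788086), 8.86858081817627) 33.8353542717756
side [308. 199.] ((512.5253295898438, -17.235698699951172), (163.78819274902344, 28.292268753051758), 13.076394081115723) 35.787643101573735
```

View pics/end.png

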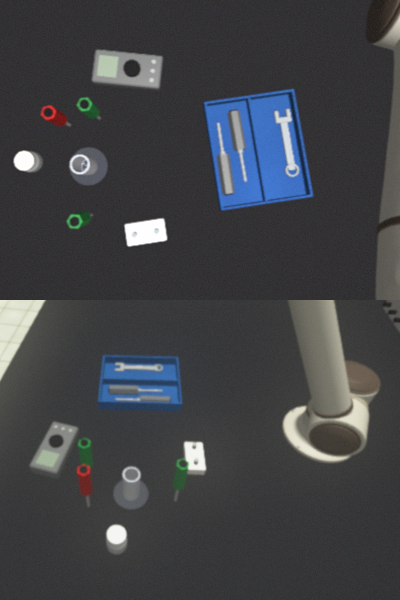

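The driver lies flat next to driver2: handle at picture (237,130), driver2 at (225,160), top at z about 34. The wrench is alone at (287,140). The cup, the bystanders and the coloured decoys are in their places, and the robot is clear.

```bash
python3 -c "from bench import job_done;print(job_done())"
```

```text
the job is handed in; nothing more can be done
None
```

The screwdriver now lies flat in the tray compartment with the other screwdriver, lowered to contact before release; the cup still stands, nothing else moved, and I handed the job in at about 13.5 s.

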